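# Fit the last pin in the lasting jack

## Robot

A 6-joint arm with a two-finger parallel gripper is mounted at the origin on the work surface. World frame = base frame: x ahead of the robot, y to its left, z up, the work surface at z = 0. Lengths are in m, angles in rad, forces in N, time in s.
With the tool pointing down it reaches from about 0.2 to 0.875 m from the base axis. Payload 3.4 kg.
Tool frame: the origin (TCP) lies between the finger pads; the fingertips stand 25 mm ahead of it and the grasp point (between the pads) lies 6 mm ahead of it (r.nose_length is the z of the fingertips in the tool frame, in m); z points along the fingers, y is the line along which they close (so a half turn about z gives the same grasp; the last joint's range is limited). The gripper opens to 94 mm and grips with 3 to 60 N. Pads are 16 mm wide; open, the fingers measure 119 mm over their backs; the gripper's body (75 mm by 177 mm) begins 78 mm behind the grasp point.
Start: joints at [1.221, 0.276, 1.505, -0, 1.361, -0.121], TCP at [0.13, 0.56, 0.23] pointing down, gripper open.
Joint ranges: [-2.89, 2.89], [-0.75, 2.08], [0.22, 2.7], [-1.18, 4.32], [0.11, 2.71], [-2.7, 2.7]. Speed limits (rad/s): [2.57, 2.57, 3.14, 3.14, 3.14, 3.14].

## Interface

Orientations are given as a unit quaternion [w, x, y, z].
In Python, from plant import r, gripper_to, inverse_kinematics, vision, models, telemetry gives the robot as it stands. Calls block until the motion is done:
- r.move_to(position, orientation): joint-space move of the TCP to a pose.
- r.move_l(position, rot=None, vel=0.15, guard=None): straight line of the TCP; rot=None keeps the orientation; vel is the mean speed in m/s. With guard (N) it stops when the force on the tool has changed by that much, and returns True; else False.
- r.movej(angles): joint-space move.
- gripper_to(opening, f_grip=None): finger opening in m; f_grip is the grip in N (None keeps the last); returns when the fingers have stopped.
- r.hold(seconds).
- inverse_kinematics(position, orientation): joint angles nearest the present ones, or None.
- vision.snapshot(name): name is "scene" or "top"; returns the picture (420x560x3 uint8, red, green, blue); there is no depth.
- vision.get_calibration(name): a dict with "fx", "fy", "cx", "cy" (pixels), "D" ([k1, k2, p1, p2, k3] as OpenCV has them; the pictures are not rectified), "position" and "orientation" of the camera in the world. Camera axes: x right, y down, z forward; pixel columns grow to the right and rows downward; lengths in m; the calibration is good to about 2 mm. A picture is of the moment at which its call begins. get_calibration takes no time and is no camera call.
A pose or a line that the arm cannot do raises r.PlanningError and nothing moves.
- r.sign_off(): hands the job in; it is judged then, once.
Trained networks look in the newest picture that a camera, given by its name, has taken for a name from the list of things; names that differ only in an ending like _2 or _b are one class to them, and where a whole thing is asked for, a point or a joint stands for the part that bears it (a point fixed in the world has none). Each returns a list of dicts, best first, with "score" (0 to 1); they miss things now and then, are a little off and sometimes report something else, mostly with a low value. They report only what shows in the picture. A call takes as long as a camera call.
- models.boxes_of(thing, camera): "at" ([x, y, z] in m, in world coordinates, good to about 4 mm: the middle of the surface that is visible of it).
- models.regions_of(thing, camera): "pixels" (420x560 bool, what is visible of it).
- models.mark_of(thing, camera): "at" ([x, y, z] in m, in world coordinates, good to about 4 mm: a listed point, or the origin of a listed thing).
Readings, each from a call of its own:
- telemetry.current_t(): time.
- telemetry.current_joints(): joint angles.
- telemetry.current_dq(): joint speeds.
- telemetry.current_joint_efforts(): joint torques, N m.
- telemetry.current_ee_pos(): TCP position.
- telemetry.current_tool_rot(): TCP orientation.
- telemetry.current_wrist_force(): force on the tool from outside, world axes, zero at the start.
- telemetry.current_torque(): the same for the moment, N m.
- telemetry.current_opening(): finger opening in m.
- telemetry.current_finger_force(): force on a finger pad.
Only numpy, scipy, OpenCV 4.12 (cv2) and the standard library are available. Lean on these libraries where they do the work, as an engineer would, in place of code of your own. Each camera call takes 0.05 s, during which the arm holds its last target. There are 200 camera calls.

## Task

Get the lasting jack ready for the next shoe: draw the plain bright-steel pin out of the wooden block and, because the bore is tight and stands a little off centre in its eccentric bush, enter it in the bore leaning some 15 to 20 degrees, low edge of the foot first. Feel for the bore with light touches, straighten the pin and slide it down, never pressing harder than about 3 kg, until its flange sits flat on the bush. Then let go of it, turn the keeper fully closed over the flange by its red knob, and leave everything else on the bench alone.

Things in the scene. Friction and masses are not known exactly. Their poses are not given: they have to be found in the camera images.
- pin: the pin to fit: bright steel, one piece, about 180 g, 111 mm long. Origin: centre of its flat lower end (foot), z up the pin. Gripped by its plain round spindle, 14 mm in diameter, from 51 to 111 mm above the foot. It starts upright in any one of the block's three holes, flange resting on the block; the other holes hold a brass pin with a mushroom head and a short black pin.
- block: fixed light-wood block, 74 mm (own x) by 224 mm (own y) by 60 mm high, origin at the centre of its underside; three holes along its y axis at -72, 0 and +72 mm, 21 mm in diameter and 50 mm deep: the pins stand 45 mm deep in them.
- jack: fixed green cast-iron lasting jack, origin at the centre of the underside of its base (150 by 130 mm), z up. Its head is a cup 70 mm in diameter, rim 118 mm up, in which four brass set screws clamp an eccentric steel bush (48 mm outer diameter). A toe-rest arm stands out 170 mm to the jack's -y, its pad 147 mm high. The keeper pivots on the jack's +x side.
- jack_mouth (a point): point on the head's axis, level with the bush's top face (122 mm above the bench); axes as the jack's. The upright bore, 19 mm in diameter, 50 mm deep, with a sharp edge, opens here, but the bush is eccentric: the bore's centre lies 4 mm off this axis in a direction that differs each time and is not measured: feel for it (or see it). The bush does not give under the pushes of this job.
- keeper (a joint): angle (rad) of the keeper, a steel turn button 5 mm thick on an upright pivot: 0 open (tongue to the jack's +y, red knob to its -y), growing counter-clockwise from above to its stop at 1.57, closed (tongue over the seated flange with 2 mm of room, knob to the jack's +x). Starts from 0 to 0.4; needs about 1.5 N at the knob; stays where left. An unseated pin blocks it.
- keeper_hinge (a point): point on the keeper's pivot axis, 130 mm above the bench, 46 mm to the jack's +x from the head's axis; axes as the jack's.
- keeper_knob (a point): centre of the keeper's red knob, an upright round post 12 mm in diameter, from 135 to 161 mm above the bench, 30 mm from the pivot axis; the point lies 150 mm above the bench.
- pin_foot (a point): centre of the pin's foot (its origin). The shank above it is 18 mm in diameter and 45 mm long; its lowest 1.5 mm is relieved to 16.8 mm in diameter.
- pin_flange (a point): centre of the underside of the pin's flange, 45 mm above the foot. The flange is 40 mm in diameter and 6 mm thick.
- anvil_pin: bystander in the block: brass pin with a mushroom head, 100 mm long, origin at its foot.
- short_pin: bystander in the block: short black pin, 77 mm long, origin at its foot.
- last: bystander: yellow plastic shoe last, 260 mm long, 90 mm high, behind the jack and block.
- hammer: bystander: shoemaker's hammer lying on the bench, 240 mm long.
- tack_tin: bystander: open tin of tacks, 90 by 120 mm, 24 mm high.
- heel_lift: bystander: black rubber heel lift, 60 mm, 24 mm high.
- polish: bystander: flat red polish tin, 76 mm in diameter, 32 mm high.
- awl: bystander: awl lying on the bench, 150 mm long.

How it is judged:
By the outcome, as a careful person would: the job done as asked, in the order asked, and still so for the second after the job is handed in, with the robot touching nothing.
It also fails if it takes over 72 s, if anything falls off the work surface, if the arm or the gripper's body presses on something with over 40 N, if the wrist force passes 120 N, or if a joint passes its speed limit or range.

## Working session

There is one attempt and no reset: what is moved stays moved. The work goes in short steps, each a Python script; the robot and the scene stay as the last script left them, time stands still between calls to the robot, and variables do not carry over. Pictures are saved under pics/ and viewed, at most 10 in all, crops included, and the job is handed in when it is done.

```bash
ls; mkdir -p pics; python3 - <<'E'
from plant import r, vision, models, telemetry
import cv2,numpy as np
for c in ("scene","top"):
    im=vision.snapshot(c); cv2.imwrite(f"pics/{c}0.png",im[:,:,::-1])
    k=vision.get_calibration(c); print(c,{a:np.round(b,4) for a,b in k.items()})
    for n in ("pin","pin_foot","pin_flange","block","jack","jack_mouth","keeper_hinge","keeper_knob","anvil_pin","short_pin","last"):
        for d in models.mark_of(n,c)[:2]: print(n,np.round(d["at"],4),round(d["score"],2))
print(telemetry.current_t())
E
```

```text
pics
scene {'fx': np.float64(401.4474), 'fy': np.float64(401.4474), 'cx': np.float64(276.707), 'cy': np.float64(208.7599), 'D': array([0.005, 0.   , 0.   , 0.   , 0.   ]), 'position': array([1.0966, 0.5674, 1.0362]), 'orientation': array([-0.1236,  0.3478,  0.8712, -0.3237])}
pin [ 0.4537 -0.4267 -0.0034] 0.7
pin [0.5026 0.1735 0.0168] 0.6
pin_foot [0.504  0.1719 0.0155] 0.69
pin_flange [0.4989 0.1724 0.0584] 0.55
block [0.5251 0.2393 0.0019] 0.59
block [0.4901 0.0311 0.0059] 0.31
jack [ 5.482e-01 -1.479e-01 -2.000e-04] 0.82
jack_mouth [ 0.5489 -0.1477  0.1194] 0.61
keeper_hinge [ 0.5946 -0.147   0.1292] 0.96
keeper_knob [ 0.6022 -0.1786  0.1483] 0.54
keeper_knob [ 0.413   0.3643 -0.0014] 0.46
anvil_pin [ 0.595  -0.1456  0.1305] 0.66
anvil_pin [0.5483 0.3096 0.0149] 0.49
short_pin [0.5222 0.2437 0.0172] 0.73
short_pin [ 0.4112  0.3658 -0.0009] 0.69
last [ 0.737   0.0922 -0.0021] 0.63
top {'fx': np.float64(399.1241), 'fy': np.float64(399.1241), 'cx': np.float64(277.6356), 'cy': np.float64(207.3579), 'D': array([0.0338, 0.    , 0.    , 0.    , 0.    ]), 'position': array([ 0.3859, -0.0318,  1.0905]), 'orientation': array([ 0.0681, -0.7028,  0.7055, -0.0605])}
pin [0.5009 0.1756 0.0173] 0.6
pin_flange [0.4992 0.1682 0.0576] 0.47
pin_flange [ 5.485e-01 -1.489e-01 -3.000e-04] 0.37
block [5.214e-01 2.388e-01 4.000e-04] 0.75
jack [ 0.5491 -0.1443  0.0041] 0.92
jack_mouth [ 0.5487 -0.1469  0.1199] 0.57
keeper_hinge [ 0.5935 -0.1494  0.1265] 0.6
keeper_knob [ 0.6003 -0.1739  0.1479] 0.44
anvil_pin [0.5449 0.3117 0.0146] 0.54
anvil_pin [ 0.4917  0.0276 -0.0005] 0.53
short_pin [0.5228 0.2425 0.0124] 0.69
last [ 7.319e-01  9.080e-02 -6.000e-04] 0.56
1.2
```

View pics/top0.png

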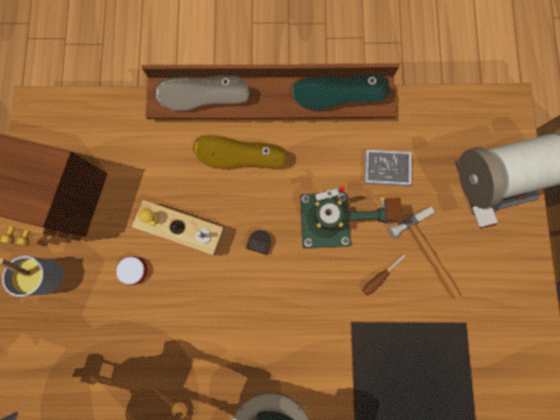

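View pics/scene0.png

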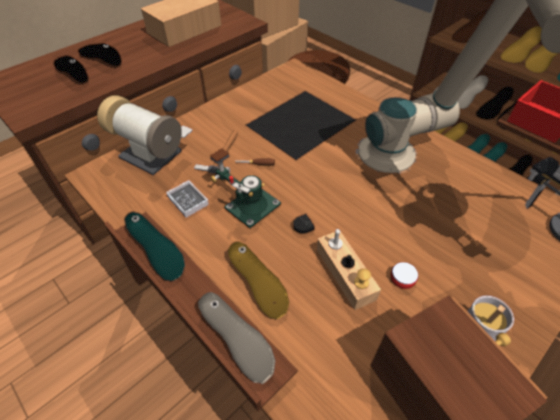

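The top view shows the pin at (205,235), the jack head at (329,212), the red knob at (342,189), and the block with the mushroom pin at (150,215). The scene view agrees: pin at (337,238), jack head at (250,185). Next, a close crop to look at the bore.

```bash
python3 - <<'E'
import cv2,numpy as np
t=cv2.imread("pics/top0.png")[180:250,295:365]; s=cv2.imread("pics/scene0.png")[160:220,215:285]
a=cv2.resize(t,(400,400),interpolation=cv2.INTER_CUBIC); b=cv2.resize(s,(400,343),interpolation=cv2.INTER_CUBIC)
b=cv2.copyMakeBorder(b,0,57,0,0,cv2.BORDER_CONSTANT)
cv2.imwrite("pics/crop1.png",np.hstack([a,b]))
g=cv2.cvtColor(t,cv2.COLOR_BGR2GRAY); print("cols 319..342"); 
for y in range(20,46): print(y+180,g[y,22:50])
E
```

```text
cols 319..342
200 [116 119 110  95  76  63  55  60  67  67  69  71  69  70  69  68  66  60
  54  49  61  91 110 109 105  95  87  83]
201 [ 98  90  79  69  61  60  66  70  68  73  72  68  75  76  64  72  67  62
  59  59  83 115 136 127 107  75  73  63]
202 [131 115  80  62  64  68  63  71  75  79  80  79  93  85  87  81  76  67
  62  64  96 132 156 147 110  66  49  55]
203 [158 133 102  72  73  71  72  83  95 105 121 130 140 135 129 115  97  81
  72  68  84 111 140 136 106  65  49  45]
204 [145 133  96  74  70  71  85 106 135 152 165 173 175 174 170 159 145 123
  98  76  75  82 100  99  79  53  45  49]
205 [113 104  77  76  77  88 121 151 170 179 184 186 190 189 188 186 177 165
 142 116  89  78  70  61  55  47  38  45]
206 [ 76  78  70  74  96 134 163 180 184 189 185 188 189 191 191 191 188 180
 169 154 117  84  70  58  55  47  47  43]
207 [ 62  67  72  95 130 164 183 190 187 182 180 183 185 184 189 186 187 188
 186 175 147 107  77  65  63  55  52  44]
208 [ 68  74  78 109 154 180 187 187 180 171 160 148 158 170 178 185 186 189
 188 186 167 132  93  73  64  52  50  44]
209 [ 72  73  8
[... 1307 characters left out ...]
 69  71  83 108 145 168 185 190 189 189 191 190 188 189 189 186
 174 150 113  83  66  67  63  53  43  46]
221 [ 44  57  70  73  72  83 108 140 162 177 181 185 186 187 187 181 179 167
 145 113  83  74  65  74  63  54  43  45]
222 [ 53  73  73  72  73  76  77  99 123 140 156 166 167 166 165 155 141 124
 101  81  73  78  75  98  95  80  55  51]
223 [ 82 107 103  92  68  73  79  75  83  99 110 118 124 118 114 110  95  88
  77  73  70  73 103 138 140 113  72  56]
224 [118 144 139 109  77  64  70  70  74  73  76  81  79  80  77  79  75  71
  70  67  66  83 126 156 157 125  88  57]
225 [126 156 153 120  82  61  66  68  78  74  73  71  70  75  73  78  71  67
  66  57  57  80 126 152 144 117  75  56]
```

View pics/crop1.png

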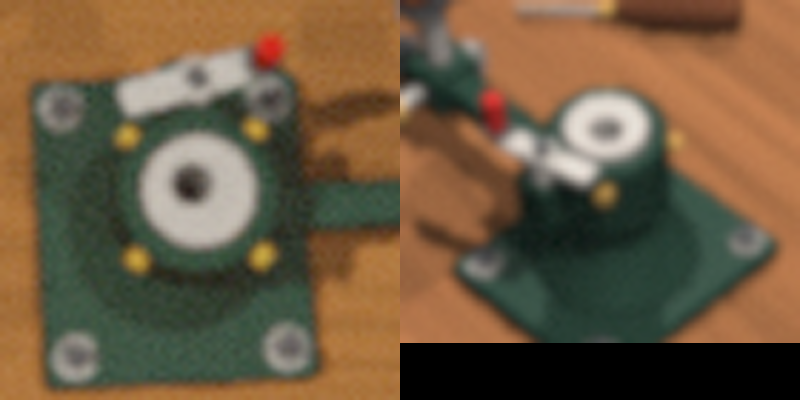

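The crop's left panel (top camera) shows the bore displaced from the bush centre towards image left and up, so world +y and +x. The keeper is about 0.25 rad open, with its knob at upper right. Next I'll rectify both views to the bush's top plane and fit the bore.

```bash
cat > h.py <<'E'
import numpy as np, cv2
from scipy.spatial.transform import Rotation as Rn
from plant import r, gripper_to, inverse_kinematics, vision, models, telemetry
def proj(P,c):
    k=vision.get_calibration(c); w,x,y,z=k["orientation"]; R=Rn.from_quat([x,y,z,w]).as_matrix()
    K=np.array([[k["fx"],0,k["cx"]],[0,k["fy"],k["cy"]],[0,0,1.]])
    rv=cv2.Rodrigues(R.T)[0]; return cv2.projectPoints(np.float64(P).reshape(-1,1,3),rv,-R.T@k["position"],K,np.float64(k["D"]))[0].reshape(-1,2)
def rect(im,c,ctr,z,half=.035,n=281):   # rows: x from +half down to -half, cols: y from +half to -half (like the top view)
    g=np.linspace(half,-half,n); X,Y=np.meshgrid(ctr[0]+g,ctr[1]+g,indexing="ij")
    p=proj(np.stack([X,Y,np.full_like(X,z)],-1),c).reshape(n,n,2).astype(np.float32)
    return cv2.remap(im,p[...,0],p[...,1],cv2.INTER_CUBIC)
def tool(psi,lean=0.,u=0.):   # tool z down, y_tool at world angle psi; then leaned so that the top goes to direction u
    y=np.array([np.cos(psi),np.sin(psi),0]); z=np.array([0,0,-1.]); R=Rn.from_matrix(np.stack([np.cross(y,z),y,z],1))
    ax=np.cross([0,0,1],[np.cos(u),np.sin(u),0]); return Rn.from_rotvec(lean*ax)*R
def q(R): x,y,z,w=R.as_quat(); return [w,x,y,z]
E
python3 - <<'E'
from h import *
from scipy.optimize import least_squares
for c in ("top","scene"):
    im=cv2.cvtColor(cv2.imread(f"pics/{c}0.png"),cv2.COLOR_BGR2GRAY).astype(np.float32)
    m=np.array([.5488,-.1473]); A=rect(im,c,m,.122); g=np.linspace(.035,-.035,281)
    def val(x,y): return cv2.remap(A,np.float32((.035-(y-m[1]))/.00025)[None],np.float32((.035-(x-m[0]))/.00025)[None],1)[0]
    th=np.radians(np.arange(0,360,15))
    def edges(cc,r0,r1,sgn):
        out=[]
        for t in th:
            rr=np.linspace(r0,r1,81); v=val(cc[0]+rr*np.cos(t),cc[1]+rr*np.sin(t)); d=np.gradient(v)*sgn; out.append(rr[np.argmax(d)])
        return np.array(out)
    cc=m.copy()
    for _ in range(4):
        e=edges(cc,.018,.030,-1); P=cc+np.c_[e*np.cos(th),e*np.sin(th)]
        s=least_squares(lambda p:np.hypot(*(P-p[:2]).T)-p[2],[*cc,.024],loss="soft_l1",f_scale=.0005).x; cc=s[:2]
    print(c,"bush",np.round(s*1e3,2))
    b=cc+[.001,.003]
    for _ in range(3):
        e=edges(b,.003,.014,1); P=b+np.c_[e*np.cos(th),e*np.sin(th)]; s=least_squares(lambda p:np.hypot(*(P-p[:2]).T)-p[2],[*b,.009],loss="soft_l1",f_scale=.0005).x; b=s[:2]
    print("bore",np.round(s*1e3,2),"off",np.round((b-cc)*1e3,2)); print("edges rel bush (deg,x,y)",*[f"{int(np.degrees(t))}:{1e3*(p[0]-cc[0]):.1f},{1e3*(p[1]-cc[1]):.1f}" for t,p in zip(th,P)])
    cv2.imwrite(f"pics/rect_{c}.png",A)
    # theta fit: near-side edge points lie on circle R=9.5
    for d in range(0,360,15):
        o=4e-3*np.array([np.cos(np.radians(d)),np.sin(np.radians(d))]); res=np.hypot(*(P-cc-o).T)-.0095
        print(d,round(1e3*np.median(abs(res)),2),end="; ")
    print()
p0,q0=telemetry.current_ee_pos(),telemetry.current_tool_rot(); print(p0,q0, Rn.from_quat([*q0[1:],q0[0]]).as_matrix().round(2).tolist())
for nm,P,psis in (("blk",[.5012,.1735,.1],[-.315,-.315+np.pi]),("jk",[.55,-.145,.2],[0,np.pi])):
    for ps in psis:
        for l in (0,.3):
            j=inverse_kinematics(P,q(tool(ps,l,np.pi))); print(nm,ps,l,None if j is None else np.round(j,2))
E
```

```text
top bush [ 549.68 -148.37   25.1 ]
bore [ 553.21 -145.73    7.73] off [3.52 2.64]
edges rel bush (deg,x,y) 0:12.0,2.6 14:12.2,5.0 29:9.7,6.3 45:8.5,7.7 59:7.5,9.8 75:5.4,10.4 90:3.3,10.3 105:1.4,9.7 119:0.1,8.2 135:-2.1,8.0 150:-2.7,6.1 165:-4.7,4.8 180:-4.8,2.6 195:-5.0,0.4 210:-2.8,-1.0 225:-3.1,-3.8 239:-0.4,-3.8 255:1.4,-4.6 270:3.3,-4.3 285:5.3,-4.8 300:7.4,-4.5 315:8.0,-2.1 330:9.7,-1.1 345:12.1,0.2
0 0.99; 15 1.25; 30 1.67; 45 1.84; 60 1.71; 75 1.66; 90 2.12; 105 2.41; 120 2.73; 135 3.28; 150 3.7; 165 4.3; 180 4.41; 195 4.57; 210 4.63; 225 4.94; 240 4.85; 255 4.67; 270 4.24; 285 3.99; 300 3.57; 315 2.92; 330 2.57; 345 1.68; 
scene bush [ 548.07 -148.56   24.23]
bore [ 550.64 -145.93    8.1 ] off [2.57 2.63]
edges rel bush (deg,x,y) 0:9.0,2.6 14:10.9,4.9 29:9.2,6.5 45:8.2,8.3 59:6.6,9.6 75:4.8,11.1 90:2.5,9.6 105:0.1,11.6 119:-1.6,9.8 135:-2.9,8.1 150:-4.5,6.7 165:-5.8,4.9 180:-5.0,2.6 195:-4.1,0.9 210:-6.9,-2.8 225:-4.6,-4.5 239:-0.6,-2.8 255:0.8,-3.8 270:2.5,-5.3 285:5.0,-6.6 300:6.9,-4.8 315:8.3,-3.1 330:9.5,-1.4 345:10.6,0.5
0 1.67; 15 1.65; 30 1.75; 45 1.52; 60 1.63; 75 1.
[... 168 characters left out ...]
5; 345 2.22; 
[0.13042223 0.56005264 0.23050603] [1.54517528e-05 1.14154324e-01 9.93463028e-01 4.93008379e-05] [[-0.97, 0.23, 0.0], [0.23, 0.97, 0.0], [-0.0, 0.0, -1.0]]
blk -0.315 0 [ 0.2   0.32  1.8  -0.    1.03  0.52]
blk -0.315 0.3 [ 0.25  0.2   2.02 -0.13  0.63  0.66]
blk 2.826592653589793 0 [ 0.2   0.32  1.8  -0.    1.03 -2.62]
blk 2.826592653589793 0.3 [ 0.25  0.2   2.02 -0.13  0.63 -2.48]
jk 0 0 [-0.38  0.29  1.57 -0.    1.29 -0.38]
jk 0 0.3 [-0.47  0.14  1.8   0.17  0.93 -0.55]
jk 3.141592653589793 0 None
jk 3.141592653589793 0.3 [-0.47  0.14  1.8   0.17  0.93  2.59][ WARN:0@0.530] global loadsave.cpp:1063 imwrite_ Unsupported depth image for selected encoder is fallbacked to CV_8U.
```

The bore fits at about (0.552, -0.146), 4 mm from the bush centre at roughly 40°, and both cameras agree. Now I'll grasp the pin.

```bash
cat >> h.py <<'E'
G=.087   # TCP to foot along tool z
def tcp_for(point_tool,world,R): return np.array(world)-R.apply(point_tool)
def lowpt(u_loc=.0084): return np.array([0,u_loc,G])
def st(): return np.round(telemetry.current_ee_pos(),4),np.round(telemetry.current_wrist_force(),2),np.round(telemetry.current_torque(),2),round(telemetry.current_opening(),4),round(telemetry.current_t(),1)
E
python3 - <<'E'
from h import *
R=tool(-.315); P=[.5012,.1735]
gripper_to(.05); r.move_to([*P,.19],q(R)); print(r.move_l([*P,.102],vel=.12,guard=8)); print(*st())
gripper_to(0,60); print(*st(),telemetry.current_finger_force())
print(r.move_l([*P,.112],vel=.05,guard=15)); print(*st())
r.move_l([*P,.27],vel=.15); print(*st())
R=tool(0,np.radians(17),np.pi)
T=tcp_for([0,0,G],[.5518,-.1458,.185],R); r.move_to(T,q(R)); print(*st())
for c in ("scene","top"): cv2.imwrite(f"pics/{c}1.png",vision.snapshot(c)[:,:,::-1])
for n in ("pin_foot","pin_flange"): print(n,[(np.round(d["at"],4),round(d["score"],2)) for d in models.mark_of(n,"scene")[:2]])
print("foot expected",.5518,-.1458,.185)
im=cv2.imread("pics/scene1.png")
x,y=proj([.55,-.146,.16],"scene")[0].astype(int); cv2.imwrite("pics/crop2.png",cv2.resize(im[y-55:y+45,x-65:x+65],None,fx=6,fy=6,interpolation=cv2.INTER_CUBIC))
print(x,y)
E
```

```text
False
[0.5017 0.1738 0.1026] [-0.03  0.48  0.23] [-0.07  0.1  -0.05] 0.0503 4.8
[0.501  0.1735 0.1021] [-1.97 -0.17  1.67] [-0.07  0.25 -0.04] 0.0131 5.5 60.0007438659668
False
[0.5015 0.1735 0.1123] [-0.15 -0.04 -1.86] [-0.12  0.09 -0.01] 0.0131 5.9
[0.5006 0.1733 0.269 ] [-0.58 -0.24 -2.01] [-0.09  0.04 -0.04] 0.0135 7.1
[ 0.5263 -0.1452  0.2679] [-0.51  0.69 -1.76] [-0.06  0.25  0.02] 0.0132 8.3
pin_foot [(array([ 0.5531, -0.1442,  0.1853]), 0.57)]
pin_flange []
foot expected 0.5518 -0.1458 0.185
249 173
```

View pics/crop2.png

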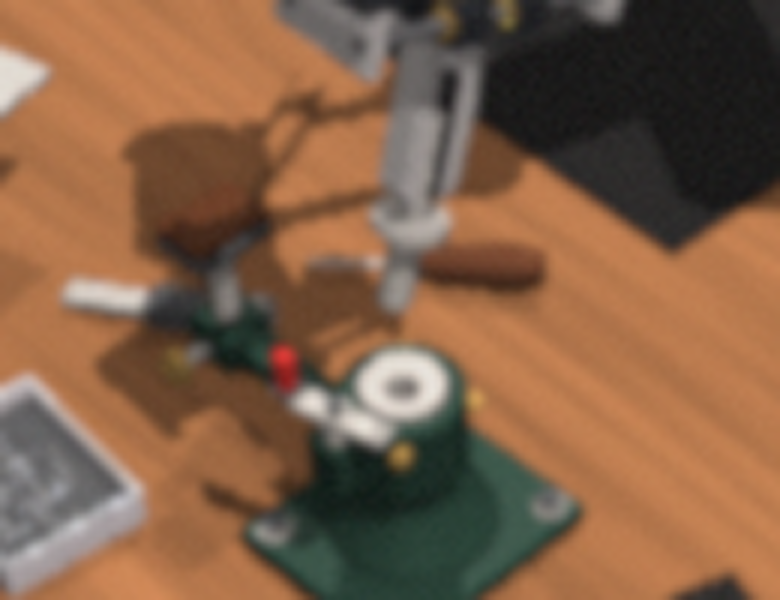

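The crop shows the pin leaning in the gripper, its foot at (393,303), above and clear of the bore at (403,388). It leans towards the robot and away from the keeper. Next come the light touches to find the bore.

```bash
cat >> h.py <<'E'
L17=np.radians(17); RL=tool(0,L17,np.pi)
def low_now(R=RL): return telemetry.current_ee_pos()+R.apply([0,-.0084,G])
def goto_low(p,R=RL,**k): return r.move_l(tcp_for([0,-.0084,G],p,R),q(R),**k)
E
python3 - <<'E'
from h import *
B=np.array([.5518,-.1458]); best=None
for v in (0,.0018,-.0018,.0036,-.0036):
    p=[B[0]-.005,B[1]+v]
    goto_low([*p,.130],vel=.08); f0=np.array(telemetry.current_wrist_force())
    hit=goto_low([*p,.118],vel=.02,guard=4)
    z=low_now(); f=np.array(telemetry.current_wrist_force())-f0
    print(v,hit,z.round(4),f.round(2),round(telemetry.current_t(),1))
    if z[2]<.1195: break
E
```

```text
0 False [ 0.5465 -0.1455  0.1179] [-0.64  0.73  0.74] 10.0
```

The foot went in to 4 mm on the first try, with almost no force. Next I'll touch the side walls to centre it.

```bash
python3 - <<'E'
from h import *
p0=np.array([.5468,-.1458,.1185]); goto_low(p0,vel=.05); r.hold(.2)
def touch(d,n=.006,g=3):
    hit=goto_low(p0+np.array(d)*n,vel=.015,guard=g); z=low_now(); f=np.array(telemetry.current_wrist_force()); print(d,hit,z.round(4),f.round(2),round(telemetry.current_t(),1)); return z
a=touch([0,1,0]); goto_low(p0,vel=.05); r.hold(.2)
b=touch([0,-1,0]); goto_low(p0,vel=.05)
p0[1]=(a[1]+b[1])/2; goto_low(p0,vel=.05); r.hold(.2)
c=touch([-1,0,0],.009); goto_low([c[0]+.0006,p0[1],p0[2]],vel=.05); r.hold(.2); print(*st())
E
```

```text
[0, 1, 0] True [ 0.5469 -0.1442  0.1184] [ 0.36 -0.86  1.92] 10.8
[0, -1, 0] True [ 0.5459 -0.1459  0.1175] [-0.31 -0.29 -0.79] 11.5
[-1, 0, 0] True [ 0.543  -0.1452  0.1186] [ 1.35 -0.94  0.61] 12.6
[ 0.5262 -0.1451  0.2039] [ 0.67 -0.28 -1.38] [-0.14  0.05 -0.08] 0.0133 13.0
```

Touch results: the bore's y centre is about -0.145 and its -x rim about 0.5415, so the centre is near (0.551, -0.145). That agrees with the vision estimate. Now I'll straighten the pin about its low edge.

```bash
python3 - <<'E'
from h import *
def F(n=8):
    return np.mean([telemetry.current_wrist_force() for _ in range(n)],0)
for i in range(1,6):
    R=tool(0,L17*(1-i/5),np.pi); p=[.5438-.0011*i/5,-.1450,.1185]
    hit=goto_low(p,R,vel=.03,guard=8); print(i,hit,low_now(R).round(4),F().round(2),np.round(telemetry.current_torque(),2),round(telemetry.current_t(),1))
    if hit: break
r.hold(.3); print(F().round(2),*st())
E
```

```text
1 False [ 0.5435 -0.1447  0.118 ] [ 1.11 -0.15 -0.81] [-0.22 -0.23 -0.02] 13.4
2 False [ 0.5431 -0.1448  0.1181] [ 1.51  0.54 -1.69] [-0.13 -0.21 -0.04] 13.7
3 False [ 0.5428 -0.1449  0.1182] [ 0.84 -0.07 -1.53] [-0.17 -0.33 -0.02] 14.0
4 False [ 0.5426 -0.1449  0.1182] [ 1.51  0.4  -2.86] [-0.18 -0.42  0.02] 14.3
5 False [ 0.5424 -0.1449  0.1182] [ 2.45  0.4  -2.63] [-0.26 -0.59  0.05] 14.6
[ 2.19 -1.02 -3.91] [ 0.5508 -0.145   0.2056] [ 2.19 -1.02 -3.91] [-0.19 -0.6  -0.04] 0.0132 14.9
```

It's straight now, with a slight lean on the -x wall (Fx about +2 N). I'll slide it down in small steps, moving sideways to ease any side force.

```bash
cat > slide.py <<'E'
from h import *
import sys
R=tool(0); 
def F(n=4):
    out=[]
    for _ in range(n): r.hold(.02); out.append(telemetry.current_wrist_force())
    return np.mean(out,0)
x,y,z=[float(a) for a in sys.argv[1:4]]; end=float(sys.argv[4]); f=F(); base=-1.9; t0=telemetry.current_t()
while z>end and telemetry.current_t()-t0<14:
    x+=np.clip(f[0]*1e-4,-4e-4,4e-4); y+=np.clip(f[1]*1e-4,-4e-4,4e-4)
    r.move_l([x,y,z],q(R),vel=.03)
    z2=max(z-.003,end)
    hit=r.move_l([x,y,z2],q(R),vel=.03,guard=9); f=F(); pz=telemetry.current_ee_pos()[2]
    print(hit,np.round([x,y,z2,pz],4),f.round(1),np.round(telemetry.current_torque(),2))
    z=z2 if not hit else pz+.0003
    if f[2]>15: break
print(*st())
E
python3 slide.py .5508 -.145 .2055 .1660
```

```text
False [ 0.551  -0.1451  0.2025  0.2023] [ 2.2 -0.8 -3. ] [-0.17 -0.38  0.  ]
False [ 0.5513 -0.1451  0.1995  0.1993] [ 1.1 -0.4 -2.2] [-0.1  -0.1  -0.04]
False [ 0.5514 -0.1452  0.1965  0.1964] [ 0.1 -0.4 -1.5] [-0.05  0.02 -0.  ]
False [ 0.5514 -0.1452  0.1935  0.1933] [-0.1  0.  -1.8] [-0.05  0.09  0.02]
False [ 0.5514 -0.1452  0.1905  0.1904] [ 0.2 -0.4 -1.6] [-0.11  0.06  0.03]
False [ 0.5514 -0.1452  0.1875  0.1874] [ 0.1 -0.1 -2.1] [-0.11  0.04 -0.01]
False [ 0.5514 -0.1453  0.1845  0.1844] [ 0.2  0.2 -1.4] [-0.11  0.12 -0.  ]
False [ 0.5514 -0.1452  0.1815  0.1813] [ 0.5  0.3 -1.9] [-0.04  0.09  0.  ]
False [ 0.5515 -0.1452  0.1785  0.1784] [-0.2 -0.3 -1.9] [-0.06  0.04 -0.09]
False [ 0.5514 -0.1452  0.1755  0.1754] [ 0.3  0.2 -1.6] [-0.03  0.05 -0.04]
False [ 0.5515 -0.1452  0.1725  0.1724] [-0.2  0.4 -1.7] [-0.09  0.15  0.  ]
False [ 0.5515 -0.1452  0.1695  0.1694] [ 0.4  0.3 -1.9] [-0.09  0.07  0.01]
False [ 0.5515 -0.1451  0.1665  0.1663] [-0.4 -0.1 -1.7] [-0.12  0.06 -0.01]
False [ 0.5515 -0.1452  0.166   0.166 ] [-0.3 -0.  -1.7] [-0.08  0.02  0.03]
[ 0.5515 -0.1452  0.166 ] [-0.57 -0.55 -2.64] [-0.08  0.02  0.03] 0.0131 22.9
```

It's sliding freely. Now I'll seat the flange with a guard, release, retreat upward and look.

```bash
python3 - <<'E'
from h import *
R=tool(0)
print(r.move_l([.5514,-.1452,.158],q(R),vel=.012,guard=8)); r.hold(.1); print(*st())
gripper_to(.04); r.hold(.1); print(*st())
p=telemetry.current_ee_pos(); r.move_l([.5514,-.1452,p[2]+.09],q(R),vel=.12); print(*st())
r.move_l([.45,-.05,.30],q(R),vel=.3)
for c in ("scene","top"):
    im=vision.snapshot(c)[:,:,::-1]; cv2.imwrite(f"pics/{c}2.png",im)
    for n in ("pin_flange","keeper_knob","keeper_hinge","pin_foot"): print(c,n,[(np.round(d["at"],4),round(d["score"],2)) for d in models.mark_of(n,c)[:2]])
    x,y=proj([.57,-.15,.14],c)[0].astype(int); cc=cv2.resize(im[y-40:y+40,x-40:x+40],(400,400),interpolation=cv2.INTER_CUBIC); A=cc if c=="scene" else np.hstack([A,cc])
    A=A if c=="top" else cc
cv2.imwrite("pics/crop3.png",A); print(telemetry.current_t())
E
```

```text
True
[ 0.5516 -0.1452  0.1641] [-0.03  0.35  5.42] [-0.05  0.12 -0.03] 0.0131 23.4
[ 0.5508 -0.1449  0.1629] [-0.13 -0.    0.26] [-0.12  0.13  0.01] 0.04 24.1
[ 0.5509 -0.145   0.2522] [0.89 0.27 0.24] [-0.07  0.09 -0.01] 0.04 25.0
scene pin_flange [(array([ 0.5506, -0.1487,  0.1214]), 0.61)]
scene keeper_knob [(array([ 0.6034, -0.1798,  0.149 ]), 0.64), (array([ 0.4049, -0.3003, -0.0048]), 0.49)]
scene keeper_hinge [(array([ 0.5949, -0.1486,  0.1293]), 0.63), (array([ 0.552 , -0.1499,  0.1164]), 0.37)]
scene pin_foot [(array([ 0.605 , -0.1782,  0.1483]), 0.71)]
top pin_flange []
top keeper_knob [(array([ 0.6026, -0.1744,  0.1479]), 0.46)]
top keeper_hinge [(array([ 0.5938, -0.1479,  0.1243]), 0.61), (array([0.731 , 0.0869, 0.0022]), 0.45)]
top pin_foot [(array([ 0.5195,  0.2401, -0.0022]), 0.25)]
26.15
```

View pics/crop3.png

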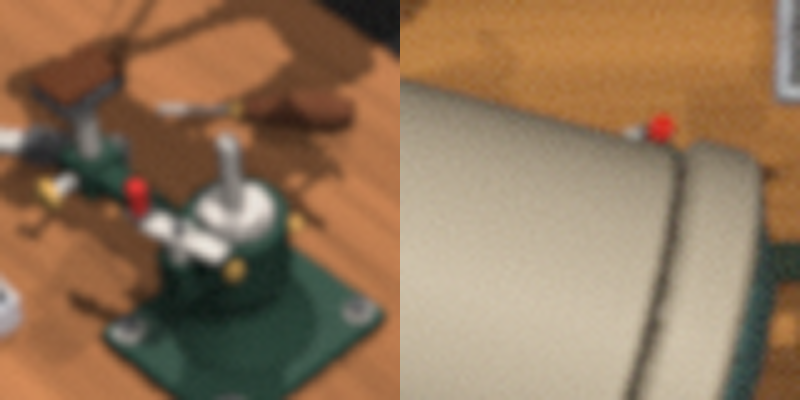

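The left panel shows the pin seated flat at (235,200), with the keeper open and its knob at (137,195). The seating contact came at exactly the expected height. Next is the keeper, turned by its red knob.

```bash
python3 - <<'E'
from h import *
H=np.array([.5944,-.1481]); Z=.1655
def pose(a,rad=.030): return [*(H+rad*np.array([np.sin(a),-np.cos(a)])),Z],tool(a)
a=.263; P,R=pose(a)
gripper_to(.034); r.move_to([P[0],P[1],.24],q(R)); print(r.move_l(P,q(R),vel=.1,guard=6),*st())
gripper_to(0,10); r.hold(.1); print(*st(),telemetry.current_finger_force())
for a in [*np.arange(.45,1.5,.2),1.5,1.56,1.62,1.68,1.74]:
    P,R=pose(a); f0=np.array(telemetry.current_wrist_force()); hit=r.move_l(P,q(R),vel=.04,guard=9)
    f=np.mean([(r.hold(.02),telemetry.current_wrist_force())[1] for _ in range(4)],0)
    ft=f@[np.cos(a),np.sin(a),0]; p=telemetry.current_ee_pos()[:2]-H; print(round(a,2),hit,f.round(1),"tang",round(ft,1),"knob ang",round(np.arctan2(p[0],-p[1]),3),round(np.hypot(*p),4),round(telemetry.current_t(),1))
    if hit or (a>1.5 and ft<-6): break
im=vision.snapshot("scene")[:,:,::-1]; cv2.imwrite("pics/scene3.png",im)
x,y=proj([.57,-.15,.14],"scene")[0].astype(int); cv2.imwrite("pics/crop4.png",cv2.resize(im[y-50:y+40,x-60:x+60],None,fx=5,fy=5,interpolation=cv2.INTER_CUBIC))
E
```

```text
False [ 0.6027 -0.1771  0.1663] [ 0.2  -0.02 -0.32] [-0.04  0.08 -0.02] 0.0337 28.2
[ 0.6027 -0.1773  0.166 ] [1.52 0.21 3.04] [-0.05 -0.13  0.01] 0.0113 28.8 10.000414252281189
0.45 False [ 1.5 -0.8  2.5] tang 1.0 knob ang 0.464 0.0304 29.2
0.65 False [ 1.8 -0.4  3.5] tang 1.2 knob ang 0.657 0.0305 29.6
0.85 False [ 2.8 -1.6  4.3] tang 0.6 knob ang 0.852 0.0307 30.0
1.05 False [ 4.1 -2.1  4.2] tang 0.2 knob ang 1.049 0.0308 30.4
1.25 False [ 4.7 -2.1  4.6] tang -0.5 knob ang 1.247 0.0311 30.9
1.45 False [ 5.1 -1.9  4.3] tang -1.2 knob ang 1.45 0.0314 31.3
1.5 False [ 5.6 -1.9  3.8] tang -1.5 knob ang 1.491 0.0314 31.6
1.56 False [ 5.7 -1.8  4.1] tang -1.8 knob ang 1.552 0.0315 31.9
1.62 False [ 5.7 -1.9  3.6] tang -2.1 knob ang 1.612 0.0316 32.2
1.68 False [ 5.8 -1.9  3.9] tang -2.5 knob ang 1.663 0.0317 32.5
1.74 False [ 5.8 -4.9  3.4] tang -5.8 knob ang 1.668 0.0314 32.9
```

View pics/crop4.png

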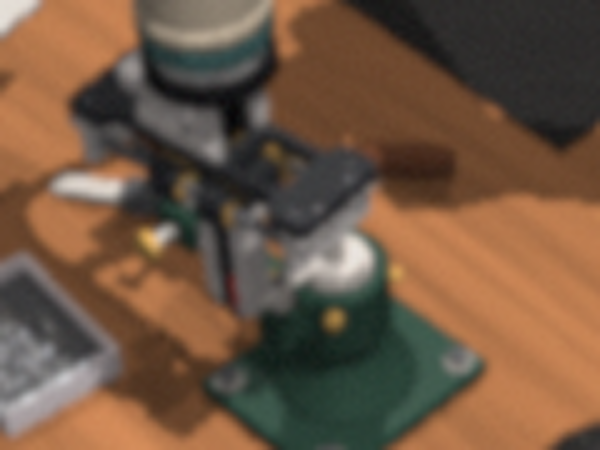

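The crop shows the knob gripped at about (232,290) and the tongue hidden over the flange. The angle stalled at 1.67 while the force rose, so the keeper is at its stop. I'll push a touch more to confirm, then release, retreat and check.

```bash
python3 - <<'E'
from h import *
H=np.array([.5944,-.1481])
P=[*(H+.030*np.array([np.sin(1.78),-np.cos(1.78)])),.1655]; print(r.move_l(P,vel=.03,guard=8)); p=telemetry.current_ee_pos(); d=p[:2]-H; print(round(np.arctan2(d[0],-d[1]),3),*st())
gripper_to(.034); r.hold(.1); print(*st()); p=telemetry.current_ee_pos()
r.move_l([p[0],p[1],.26],vel=.12); r.move_to([.35,.15,.35],q(tool(.6)))
print(*st())
for c in ("scene","top"):
    im=vision.snapshot(c)[:,:,::-1]; cv2.imwrite(f"pics/{c}4.png",im)
    for n in ("keeper_knob","keeper_hinge","pin_flange"): print(c,n,[(np.round(d["at"],4),round(d["score"],2)) for d in models.mark_of(n,c)[:1]])
    x,y=proj([.57,-.15,.14],c)[0].astype(int); cc=cv2.resize(im[y-40:y+40,x-40:x+40],(400,400),interpolation=cv2.INTER_CUBIC); A=cc if c=="scene" else np.hstack([A,cc])
cv2.imwrite("pics/crop5.png",A)
E
```

```text
False
1.671 [ 0.6256 -0.145   0.166 ] [ 6.18 -7.06  3.  ] [-1.34 -1.09  0.  ] 0.0119 33.2
[ 0.6235 -0.1416  0.1653] [ 0.16 -0.7  -0.13] [-0.    0.01 -0.01] 0.0341 33.8
[0.3504 0.1498 0.3497] [-0.03 -0.58  0.91] [-0.13  0.02 -0.02] 0.0342 36.3
scene keeper_knob [(array([ 0.6246, -0.145 ,  0.1526]), 0.51)]
scene keeper_hinge [(array([ 0.5998, -0.1461,  0.1302]), 0.58)]
scene pin_flange [(array([ 0.5496, -0.1481,  0.1234]), 0.64)]
top keeper_knob [(array([ 0.6239, -0.1438,  0.149 ]), 0.54)]
top keeper_hinge [(array([ 0.5947, -0.1466,  0.1258]), 0.84)]
top pin_flange [(array([ 0.551 , -0.1489,  0.1216]), 0.72)]
```

View pics/crop5.png

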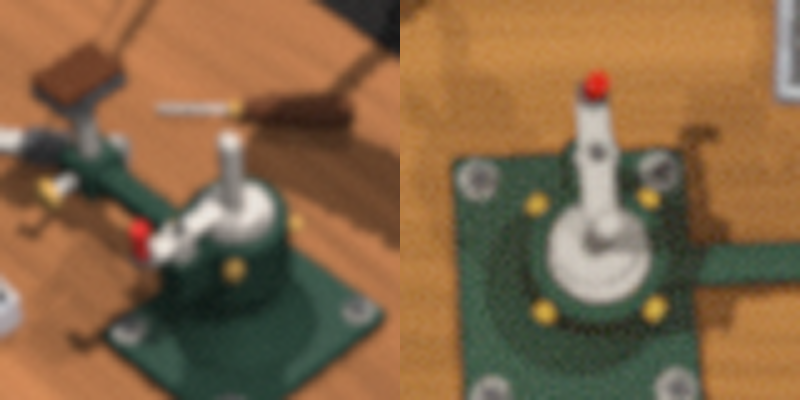

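View pics/top4.png

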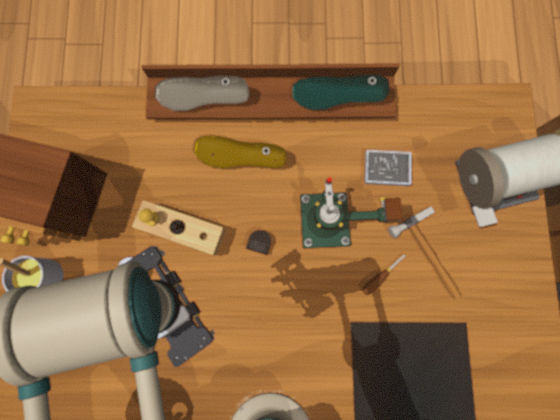

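The left panel of the crop and the top view show the keeper closed in line with the jack's +x: knob at (329,181), tongue over the seated flange at (330,215). Nothing else has moved and the arm is clear, so I'm handing it in.

```bash
python3 -c "
from plant import r
print(r.sign_off())"
```

```text
the job is handed in; nothing more can be done
None
```

The pin is seated flat in the bush and released, the keeper is turned to its stop over the flange, and the job was handed in at about 36 s of the 72 s allowed, with nothing else on the bench seen to have moved.

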